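# Count to the third gap and park the stapler

## Robot

A 6-joint arm with a two-finger parallel gripper is mounted at the origin on the work surface. World frame = base frame: x ahead of the robot, y to its left, z up, the work surface at z = 0. Lengths are in m, angles in rad, forces in N, time in s.
With the tool pointing down it reaches from about 0.225 to 0.875 m from the base axis. Payload 3.4 kg.
Tool frame: the origin (TCP) lies midway between the tips of the shut fingers; the grasp point (between the pads) lies 19 mm behind it; z points along the fingers, y is the line along which they close (so a half turn about z gives the same grasp; the last joint's range is limited). The gripper opens to 85 mm and grips with 20 to 120 N. Pads are 22 mm wide; open, the fingers measure 114 mm over their backs; the gripper's body (76 mm by 85 mm) begins 54 mm behind the grasp point. The pads swing forward as they close: fully open they stand 13 mm farther back than shut.
Start: joints at [-1.359, 0.276, 1.505, -0, 1.361, -0.121], TCP at [0.188, -0.543, 0.231] pointing down, gripper open.
Joint ranges: [-2.89, 2.89], [-0.75, 2.08], [0.22, 2.7], [-1.18, 4.32], [0.11, 2.71], [-2.7, 2.7]. Speed limits (rad/s): [2.57, 2.57, 3.14, 3.14, 3.14, 3.14].

## Interface

Orientations are given as a unit quaternion [w, x, y, z].
In Python, from rig import * gives the robot as it stands.
- The arm moves only by the tool apply_moves, never from a script. Its argument "steps" is one flat list of numbers, 4 for each row, row after row: the shift along the world's x, y, z in cm, then the turn about the world's z in degrees. A call has 1 to 8 rows; each row is the pose to reach, as a shift and turn from the pose commanded when the call began; what a row does not reach only later rows make up. A row lasts 1/12 s, in which the tool goes at most 41.7 mm and 7.16 degrees, less where a joint would pass 70% of its speed; a pose out of reach is approached as far as the arm can. A call with a gripper value outside its range is refused whole. "jaw" is the closure in counts, from 0 (fully open) to 255 (shut), set as the call begins (left out, the last holds). The fingers move at their own pace and stop on an object; "newtons" is the grip in N (left out, the last holds). Time passes only in rows, so rows that repeat a pose let the fingers close. It gives the time, the measured TCP pose, the force, the opening and the grip force at its end, in the units of the state.
- get_state(): the state, without advancing time (a new reading comes with each control period).
- get_image(name): name is "scene" or "side" or "wrist"; returns the picture (384x512x3 uint8, red, green, blue); there is no depth.
- calibration(name): a dict with "fx", "fy", "cx", "cy" (pixels), "xyz" and "rotation" of the camera in the world. Camera axes: x right, y up, looking along -z (the intrinsics and any distortion apply to the point x, -y, -z); pixel columns grow to the right and rows downward; lengths in m; the calibration is good to about 2 mm. A picture is of the moment at which its call begins: read the wrist's pose just before it. calibration takes no time and is no camera call; for the wrist camera it gives the pose at the moment of the call.
- sign_off(): hands the job in; it is judged then, once.
The state is a dict: "clock": time; "qpos": joint angles; "qd": joint speeds; "effort": joint torques, N m; "position": TCP position; "ee_rot": TCP orientation; "contact_force": force on the tool from outside, world axes, zero at the start; "moment": the same for the moment, N m; "width": finger opening in m; "gripper_force": force on a finger pad.
Only numpy, scipy, OpenCV 4.12 (cv2) and the standard library are available. Lean on these libraries where they do the work, as an engineer would, in place of code of your own. Each camera call takes 0.05 s, during which the arm holds its last target. There are 200 camera calls.

## Task

Starting with the end divider nearest the pencil cup, run a fingertip along the tops of the sorter's dividers, touching each one in turn, to count off the gaps, and stop at the third gap without going on to the dividers beyond it. Then push the stapler along the table, nose first, into that third gap until it is fully home against the back board, and take the hand away. Do not lift or tip the stapler, and leave everything else where it stands.

Things in the scene. Friction and masses are not known exactly. Their poses are not given: they have to be found in the camera images.
- sorter: low pale-wood desk sorter, fixed: back board and 7 dividers, 6 gaps open at front and top, no floor; 382 long, tops 48 mm high. Origin on the table at its middle: x to the back board (front face at x = +45 mm), y along the row, z up. Divider fronts at x = -45 mm. Gaps 52 mm wide, centred at y = +155, +93, +31, -31, -93, -155 mm. Two other gaps hold low boxes (under 34 mm)
- divider1: divider 1 of 7 (the +y end): upright board 90 long, 10 thick, 48 mm high with half-round top and front; at y = +186 mm of the sorter. Origin on the table under the middle of its length, axes as the sorter's
- divider2: divider 2 of 7: upright board 90 long, 10 thick, 48 mm high with half-round top and front; at y = +124 mm of the sorter. Origin on the table under the middle of its length, axes as the sorter's
- divider3: divider 3 of 7: upright board 90 long, 10 thick, 48 mm high with half-round top and front; at y = +62 mm of the sorter. Origin on the table under the middle of its length, axes as the sorter's
- divider4: divider 4 of 7: upright board 90 long, 10 thick, 48 mm high with half-round top and front; at y = +0 mm of the sorter. Origin on the table under the middle of its length, axes as the sorter's
- divider5: divider 5 of 7: upright board 90 long, 10 thick, 48 mm high with half-round top and front; at y = -62 mm of the sorter. Origin on the table under the middle of its length, axes as the sorter's
- divider6: divider 6 of 7: upright board 90 long, 10 thick, 48 mm high with half-round top and front; at y = -124 mm of the sorter. Origin on the table under the middle of its length, axes as the sorter's
- divider7: divider 7 of 7 (the -y end): upright board 90 long, 10 thick, 48 mm high with half-round top and front; at y = -186 mm of the sorter. Origin on the table under the middle of its length, axes as the sorter's
- stapler: loose silver aluminium press-button stapler, 108 long, 36 wide, 49 mm high, about 0.3 kg, on the table before the sorter. Origin under its centre; x to its nose (round button on top), z up. Its lower 16 mm is a base with straight sides and flat square ends; above the tail a block 30 wide, 41 mm high, 1 mm in from the end. Home, its origin is at x = -9 mm of the sorter and its tail sticks out 18 mm
- stapler_nose (a point): middle of the flat front end of the stapler's base, 10 mm above its underside, 54 mm ahead of the stapler's origin
- cup: teal plastic pencil cup, 82 mm across the rim, 98 mm high, with pencils standing up to 175 mm; it stands beyond one end of the sorter, about 0.1 m from the end divider, and marks the end to count from. Origin under its centre. Leave it alone
- bottle: capped brown glass bottle, 62 mm diameter, 155 mm high, beyond the other end of the sorter; origin under its centre. Leave it alone
- coaster: round white ceramic coaster, 98 mm diameter, 9 mm high, to one side of the stapler; origin under its centre. Leave it alone
- tape: roll of blue painter's tape lying on a plastic spindle, 96 mm diameter, 55 mm high, to the other side of the stapler; origin under its centre. Leave it alone
- staple_box: small card box of staples, 78 x 40 x 30 mm, standing in one of the gaps; origin under its centre. Leave it alone
- eraser: black board eraser, 75 x 42 x 32 mm, standing in another gap; origin under its centre. Leave it alone
Not all that is in view belongs to the job. What is shaped like the stapler but pink, turquoise or yellow is not meant.

How it is judged:
On the way, in this order (a step that is already met when the one before it is completed fails the run):
1. a fingertip touches the first (end) divider, counted from the end nearest the pencil cup (((y of cup in the frame of sorter above 0 m and contact force between the fingers and divider1 above 0.3 N) or (y of cup in the frame of sorter below 0 m and contact force between the fingers and divider7 above 0.3 N))), for 0.04 s.
2. a fingertip touches the second divider, counted from the end nearest the pencil cup (((y of cup in the frame of sorter above 0 m and contact force between the fingers and divider2 above 0.3 N) or (y of cup in the frame of sorter below 0 m and contact force between the fingers and divider6 above 0.3 N))), for 0.04 s.
3. a fingertip touches the third divider, counted from the end nearest the pencil cup (((y of cup in the frame of sorter above 0 m and contact force between the fingers and divider3 above 0.3 N) or (y of cup in the frame of sorter below 0 m and contact force between the fingers and divider5 above 0.3 N))), for 0.04 s.
4. only then does the stapler's nose enter the third gap (((y of cup in the frame of sorter above 0 m and x of stapler_nose in the frame of sorter above -0.035 m and y of stapler_nose in the frame of sorter between 0.005 and 0.057 m) or (y of cup in the frame of sorter below 0 m and x of stapler_nose in the frame of sorter above -0.035 m and y of stapler_nose in the frame of sorter between -0.057 and -0.005 m))), for 0.1 s.
At the end, for the whole second after the job is handed in: the stapler lies at rest, flat on the table, nose first in the third gap from the pencil cup's end (its nose and its middle within 12 mm of the gap's centre line, its length within 0.2 rad of the gap's), its nose within 7 mm of the back board (((y of cup in the frame of sorter above 0 m and y of stapler_nose in the frame of sorter between 0.019 and 0.043 m and y of stapler in the frame of sorter between 0.019 and 0.043 m) or (y of cup in the frame of sorter below 0 m and y of stapler_nose in the frame of sorter between -0.043 and -0.019 m and y of stapler in the frame of sorter between -0.043 and -0.019 m)) and x of stapler_nose in the frame of sorter above 0.038 m and angle between the x axis of stapler and the x axis of sorter, either way round below 0.2 rad and height (world z) of stapler below 0.006 m and angle between stapler's own z axis and vertical below 0.08 rad and linear speed of stapler below 0.01 m/s); the robot touches nothing.
It fails at once if the stapler is lifted (12 mm) or tipped (0.25 rad) (height (world z) of stapler above 0.012 m or angle between stapler's own z axis and vertical above 0.25 rad).
It fails at once if the fingertip runs on over the tops of the dividers past the third gap (the fifth, sixth or seventh from the pencil cup's end) (height (world z) of the grasp point above 0.055 m and ((y of cup in the frame of sorter above 0 m and (contact force between the fingers and divider5 above 0.5 N or contact force between the fingers and divider6 above 0.5 N or contact force between the fingers and divider7 above 0.5 N)) or (y of cup in the frame of sorter below 0 m and (contact force between the fingers and divider3 above 0.5 N or contact force between the fingers and divider2 above 0.5 N or contact force between the fingers and divider1 above 0.5 N)))).
It fails at once if one of the other things is moved by more than 20 mm (distance of any of cup, bottle, coaster, tape, staple_box, eraser from where it was at the start of the episode above 0.02 m).
It also fails if it takes over 67 s, if anything falls off the work surface, if the arm or the gripper's body presses on something with over 40 N, if the wrist force passes 120 N, or if a joint passes its speed limit or range.

## Working session

There is one attempt and no reset: what is moved stays moved. The work goes in short steps, Python scripts to look and compute and a tool call to move; the robot and the scene stay as the last step left them, time stands still between calls to the robot, and variables do not carry over. Pictures are saved under pics/ and viewed, at most 10 in all, crops included, and the job is handed in when it is done.

Besides the shell and the picture viewer there is one more tool, called after "Request:" as name(argument=value, ...) on one line, values as JSON. apply_moves: Moves the arm, as the interface text tells. Its arguments: {"type":"object","properties":{"steps":{"type":"array","items":{"type":"number"}},"jaw":{"type":"number"},"newtons":{"type":"number"}},"required":["steps"]}

```bash
mkdir -p pics; python3 - <<'E'
from rig import *
import cv2,numpy as np
for n in("scene","side"):
    im=get_image(n); cv2.imwrite(f"pics/{n}0.png",im[:,:,::-1]); c=calibration(n); print(n,c)
s=get_state();print(s["clock"],s["position"],s["ee_rot"],s["contact_force"],s["width"])
E
```

```text
scene {'fx': 353.1527838447767, 'fy': 353.1527838447767, 'cx': 252.59035514994707, 'cy': 193.83770607264074, 'xyz': array([ 0.84346315, -0.39755306,  0.89437739]), 'rotation': array([0.92825884, 0.24901973, 0.0735626 , 0.2662954 ])}
side {'fx': 471.373032728952, 'fy': 471.373032728952, 'cx': 257.0703456823273, 'cy': 195.5885256444793, 'xyz': array([0.18576062, 0.93500273, 0.57884196]), 'rotation': array([-0.15637518, -0.09891312,  0.50888192,  0.84071529])}
0.1 [ 0.1877163  -0.54299208  0.23053636] [-8.11737340e-04  9.86192840e-01  1.65598978e-01 -4.39418491e-05] [-0.16537766  0.51925769 -0.49964854] 0.08494802081059698
```

View pics/scene0.png

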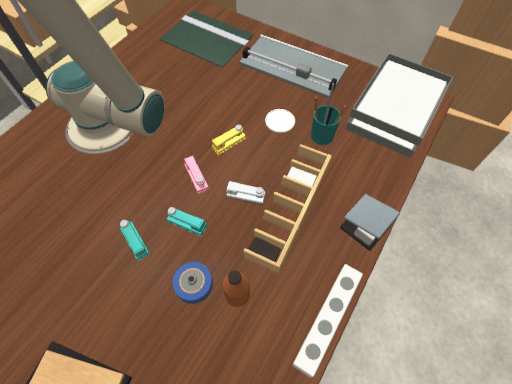

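View pics/side0.png

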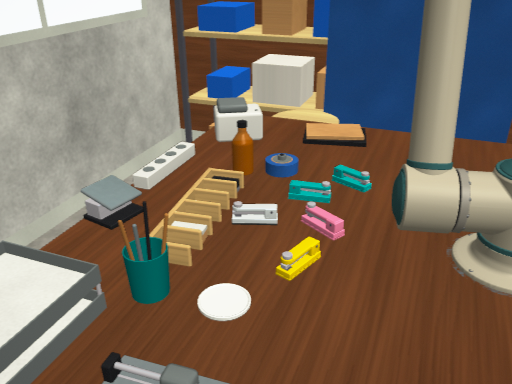

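The scene shows the cup (325,125), sorter from (313,152) to (262,258), and bottle (235,287). There are five stapler shapes: silver (246,192), pink (196,174), yellow (229,139) and two turquoise (187,220) and (134,240). The silver one, lying between the coaster (280,120) and the tape (192,282), fits. I'll confirm it in a crop.

```bash
cat > h.py <<'E'
import numpy as np,cv2
from scipy.spatial.transform import Rotation as R
def ray(c,u,v):
    w,x,y,z=c["rotation"]
    d=R.from_quat([x,y,z,w]).apply([(u-c["cx"])/c["fx"],-(v-c["cy"])/c["fy"],-1.])
    return np.array(c["xyz"]),d
def onz(c,u,v,h):
    o,d=ray(c,u,v); return o+d*(h-o[2])/d[2]
def proj(c,p):
    w,x,y,z=c["rotation"]
    q=R.from_quat([x,y,z,w]).inv().apply(np.array(p)-c["xyz"])
    return np.array([c["cx"]+c["fx"]*q[0]/-q[2],c["cy"]-c["fy"]*q[1]/-q[2]])
E
python3 - <<'E'
import cv2
im=cv2.imread("pics/scene0.png")[135:275,215:345]
cv2.imwrite("pics/c1.png",cv2.resize(im,None,fx=4.2,fy=4.2,interpolation=cv2.INTER_CUBIC))
E
```

```text
(no output)
```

View pics/c1.png

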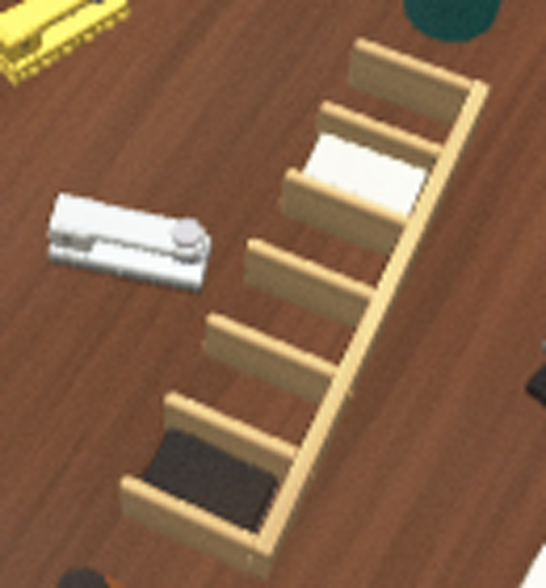

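The crop shows the silver stapler with its round button (nose) at crop (188,235), facing the sorter. The seven divider top fronts run from crop (358,42) to (126,482). Gap 3 from the cup, between the fronts at (290,172) and (252,242), is empty.

```bash
python3 - <<'E'
from rig import *
from h import *
np.set_printoptions(precision=4,suppress=True)
c=calibration("scene"); cs=calibration("side")
f=lambda u,v:(215+(u+.5)/4.2-.5,135+(v+.5)/4.2-.5)
D=[(358,42),(325,104),(290,172),(252,242),(210,317),(170,397),(126,482)]
P=np.array([onz(c,*f(*d),.048) for d in D])
print(P[:,:2]); print(np.linalg.norm(np.diff(P[:,:2],axis=0),axis=1))
B=[onz(c,*f(*d),.048)[:2] for d in [(485,85),(268,550)]]
print("board top back?",B, np.linalg.norm(B[0]-B[1]))
k=np.arange(7); A=np.polyfit(k,P[:,:2],1); print("slope",A[0],np.linalg.norm(A[0]))
d=-A[0]/np.linalg.norm(A[0]); # toward cup
print("row ang",np.degrees(np.arctan2(d[1],d[0])))
for n,q,z in [("near tail",(50,258),0),("near nose",(200,290),0),("nose far top base",(210,240),.016),("button",(188,232),.049),("tail blk far",(60,195),.041),("tail blk near",(48,240),.041)]:
    print(n,onz(c,*f(*q),z)[:2])
print("cup",onz(c,325,140,0))
# verify with side view projections
im=cv2.imread("pics/side0.png")
for p in P: cv2.circle(im,tuple(int(round(t)) for t in proj(cs,p)),2,(0,0,255),-1)
for q,z in [((50,258),0),((200,290),0),((188,232),.049)]:
    cv2.circle(im,tuple(int(round(t)) for t in proj(cs,onz(c,*f(*q),z))),1,(255,0,0),-1)
cv2.imwrite("pics/s1.png",cv2.resize(im[140:290,130:310],None,fx=4,fy=4,interpolation=cv2.INTER_CUBIC))
E
```

```text
[[ 0.6099  0.2369]
 [ 0.6162  0.1766]
 [ 0.6234  0.1144]
 [ 0.6293  0.0531]
 [ 0.6346 -0.0094]
 [ 0.6424 -0.0707]
 [ 0.6495 -0.1324]]
[0.0606 0.0626 0.0616 0.0627 0.0618 0.0622]
board top back? [array([0.7038, 0.2505]), array([ 0.7435, -0.1238])] 0.37640249774659534
slope [ 0.0065 -0.0617] 0.061998587353007006
row ang 96.02949138366948
near tail [ 0.5046 -0.0067]
near nose [0.6061 0.0268]
nose far top base [0.5959 0.0563]
button [0.5897 0.0368]
tail blk far [0.4982 0.0198]
tail blk near [ 0.5112 -0.0139]
cup [0.6563 0.3319 0.    ]
```

View pics/s1.png

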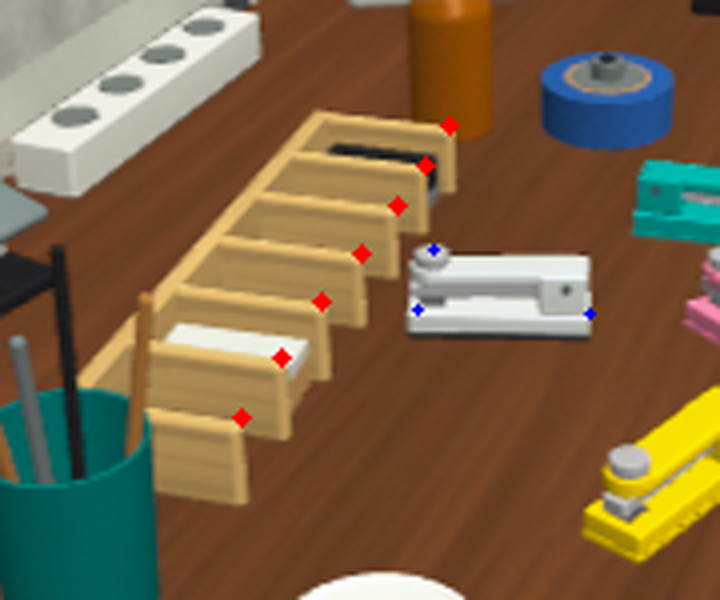

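The third gap is clear and the estimates agree in both views: divider pitch 62 mm, stapler edge 107 mm. The sorter's x axis is at 6°, and the stapler is at about 18° with its centre near (0.550, 0.027). I'm setting out for divider 1 with the fingers shut.

Request:
apply_moves(steps=[44.2,77.9,0,-13,44.2,77.9,0,-13,44.2,77.9,0,-13,44.2,77.9,0,-13,44.2,77.9,0,-13,44.2,77.9,0,-13,44.2,77.9,0,-13,44.2,77.9,0,-13], jaw=255, newtons=40)

```text
clock: 0.77
position: [0.3526, -0.2515, 0.2311]
ee_rot: [-0.0, 0.999, 0.053, -0.0]
contact_force: [1.4, -1.3, -0.8]
width: -0.0001
gripper_force: 0.0
```

Request:
apply_moves(steps=[27.7,48.7,0,0,27.7,48.7,0,0,27.7,48.7,0,0,27.7,48.7,0,0,27.7,48.7,0,0,27.7,48.7,0,0,27.7,48.7,0,0,27.7,48.7,0,0])

```text
clock: 1.43
position: [0.5175, 0.0384, 0.2311]
ee_rot: [0.0, 0.999, 0.053, -0.0]
contact_force: [-0.4, -0.9, 0.5]
width: -0.0001
gripper_force: 0.0
```

Request:
apply_moves(steps=[11.2,19.7,0,0,11.2,19.7,0,0,11.2,19.7,0,0,11.2,19.7,0,0,11.2,19.7,0,0,11.2,19.7,0,0,11.2,19.7,0,0,11.2,19.7,0,0])

```text
clock: 2.1
position: [0.6288, 0.2339, 0.2299]
ee_rot: [0.001, 0.999, 0.054, -0.001]
contact_force: [-0.7, -1.2, 0.1]
width: 0.0004
gripper_force: 0.0
```

Request:
apply_moves(steps=[0,0,-4,0,0,0,-8,0,0,0,-12,0,0,0,-15,0,0,0,-17,0,0,0,-17,0])

```text
clock: 2.6
position: [0.6245, 0.2303, 0.0562]
ee_rot: [0.001, 0.999, 0.052, -0.006]
contact_force: [-1.0, 0.3, -0.9]
width: 0.0002
gripper_force: 0.0
```

```bash
python3 - <<'E'
from rig import *
from h import *
s=get_state(); print(s["position"],s["contact_force"])
a=get_image("scene")[90:240,200:350,::-1]; b=get_image("side")[140:290,130:280,::-1]
cv2.imwrite("pics/m1.png",cv2.resize(np.hstack([a,b]),None,fx=2.6,fy=2.6,interpolation=cv2.INTER_CUBIC))
E
```

```text
[0.62449246 0.23031509 0.05620633] [-1.04825391  0.33882229 -0.88942553]
```

View pics/m1.png

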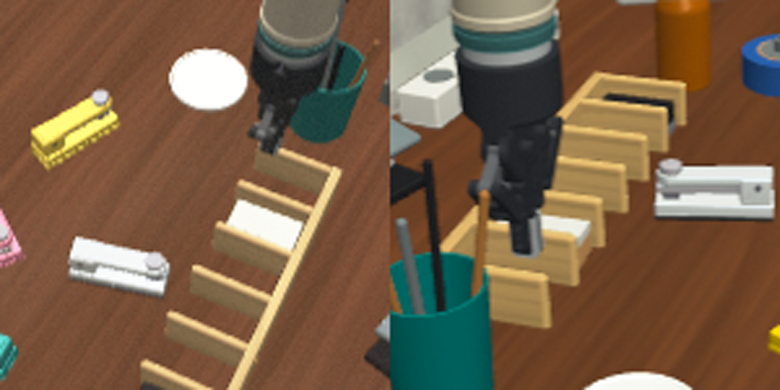

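The fingertip hangs just above divider 1's front end, tip at composite (268,145) and (528,250), clear of the pencils. It sits slightly towards gap 1, so I'll nudge it outward, then dip gently.

Request:
apply_moves(steps=[0,0.3,0,0,0,0.3,0,0,0,0.3,-0.3,0,0,0.3,-0.5,0,0,0.3,-0.7,0,0,0.3,-0.8,0])

```text
clock: 3.2
position: [0.629, 0.2362, 0.0533]
ee_rot: [0.0, 0.999, 0.053, -0.0]
contact_force: [0.2, 0.3, -0.1]
width: 0.0
gripper_force: 0.0
```

Request:
apply_moves(steps=[0,0,-0.2,0,0,0,-0.3,0,0,0,-0.4,0,0,0,-0.5,0,0,0,-0.55,0,0,0,-0.55,0])

```text
clock: 3.7
position: [0.6291, 0.2362, 0.048]
ee_rot: [0.0, 0.999, 0.053, -0.0]
contact_force: [-0.3, 0.5, 2.0]
width: 0.0002
gripper_force: 0.7
```

Request:
apply_moves(steps=[0,0,-0.1,0,0,0,-0.1,0,0,0,-0.1,0])

```text
clock: 3.95
position: [0.6292, 0.2362, 0.0479]
ee_rot: [-0.0, 0.999, 0.053, 0.0]
contact_force: [-2.3, -0.3, 7.0]
width: 0.0001
gripper_force: 3.0
```

Request:
apply_moves(steps=[0,0,0.7,0,0.1,-1,0.8,0,0.35,-3.4,0.8,0,0.6,-5.8,0.8,0,0.6,-5.8,0.7,0,0.6,-5.8,0.5,0,0.6,-5.8,0.2,0,0.6,-5.8,0,0])

```text
clock: 4.62
position: [0.6354, 0.1784, 0.0477]
ee_rot: [0.0, 0.999, 0.053, 0.0]
contact_force: [-3.6, -3.0, 16.4]
width: -0.0001
gripper_force: 8.4
```

Request:
apply_moves(steps=[0,0,0,0,0,0,0,0,0,0,0,0])

```text
clock: 4.87
position: [0.6354, 0.1784, 0.0479]
ee_rot: [0.001, 0.999, 0.054, 0.001]
contact_force: [-1.1, -1.8, 6.7]
width: 0.0
gripper_force: 3.4
```

Request:
apply_moves(steps=[0,0,0.7,0,0.1,-1,0.8,0,0.4,-3.6,0.8,0,0.65,-6.1,0.8,0,0.65,-6.1,0.7,0,0.65,-6.1,0.5,0,0.65,-6.1,0.2,0,0.65,-6.1,0,0])

```text
clock: 5.53
position: [0.6417, 0.1175, 0.0478]
ee_rot: [0.0, 0.999, 0.053, 0.0]
contact_force: [-3.9, -2.5, 18.2]
width: -0.0
gripper_force: 8.8
```

Request:
apply_moves(steps=[0,0,0,0,0,0,0,0,0,0,0,0])

```text
clock: 5.78
position: [0.6417, 0.1175, 0.0479]
ee_rot: [0.001, 0.999, 0.054, 0.0]
contact_force: [-2.0, -3.0, 8.1]
width: 0.0002
gripper_force: 3.6
```

All three dividers are counted. I'll pause over the third gap without touching anything, then lift away and go to the near (-y) side of the stapler.

Request:
apply_moves(steps=[0,0,1.2,0,0.3,-3.1,1.2,0,0.3,-3.1,1.2,0,0.3,-3.1,5.5,0,-2,-6,7,0,-5,-10,7,0,-8.6,-14.5,7,0,-8.6,-14.5,7,0])

```text
clock: 6.45
position: [0.5529, -0.0291, 0.1173]
ee_rot: [0.0, 0.999, 0.053, -0.001]
contact_force: [-1.0, -0.2, -0.4]
width: 0.0001
gripper_force: 0.0
```

```bash
python3 - <<'E'
from rig import *
from h import *
c=calibration("scene");print(get_state()["position"])
for n,u,v in [("turq",206,232),("turq2",196,207),("tape top edge",192,263),("coaster",280,131),("yellow",214,150)]: print(n,onz(c,u,v,.0)[:2])
cw=calibration("wrist"); print(cw["xyz"])
cv2.imwrite("pics/w1.png",get_image("wrist")[:,:,::-1])
E
```

```text
[ 0.55287651 -0.02912037  0.11733698]
turq [ 0.52076512 -0.13109579]
turq2 [ 0.45064257 -0.08295027]
tape top edge [ 0.54159085 -0.22266542]
coaster [0.51522519 0.28798172]
yellow [0.37691134 0.1109341 ]
[ 0.6367786  -0.02152123  0.26125661]
```

View pics/w1.png

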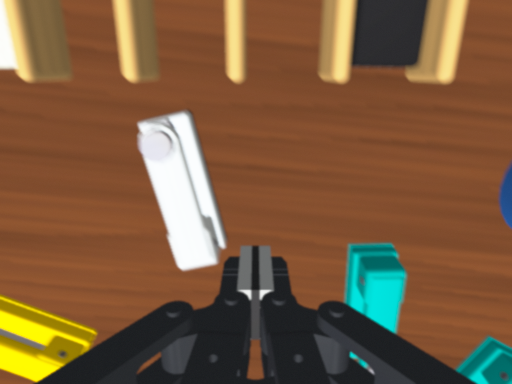

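The wrist view shows the silver stapler tilted, nose (165,120) and tail (195,265). The shut fingers are beside its near side, with the turquoise one (375,270) clear. I'll descend there.

Request:
apply_moves(steps=[0.1,0,-4,0,0.1,0,-8,0,0.1,0,-10,0,0.1,0,-10.9,0,0.1,0,-10.9,0,0.1,0,-10.9,0])

```text
clock: 7.0
position: [0.5575, -0.0274, 0.0082]
ee_rot: [0.0, 0.999, 0.053, 0.0]
contact_force: [0.3, 0.5, -0.1]
width: 0.0
gripper_force: 0.0
```

Request:
apply_moves(steps=[-0.1,1,0,0,-0.2,2,0,0,-0.25,2.4,0,0,-0.3,2.8,0,0,-0.34,3.2,0,0,-0.38,3.6,0,0,-0.4,3.8,0,0,-0.4,3.8,0,0])

```text
clock: 7.67
position: [0.5541, 0.0097, 0.0094]
ee_rot: [0.001, 0.999, 0.054, 0.002]
contact_force: [0.9, -2.9, 7.2]
width: -0.0001
gripper_force: 3.8
```

```bash
python3 - <<'E'
from rig import *
from h import *
s=get_state();print(s["position"],s["contact_force"])
cv2.imwrite("pics/w2.png",get_image("wrist")[:,:,::-1])
E
```

```text
[0.5541492  0.00968275 0.00937601] [ 0.94861119 -2.86910081  7.17397804]
```

View pics/w2.png

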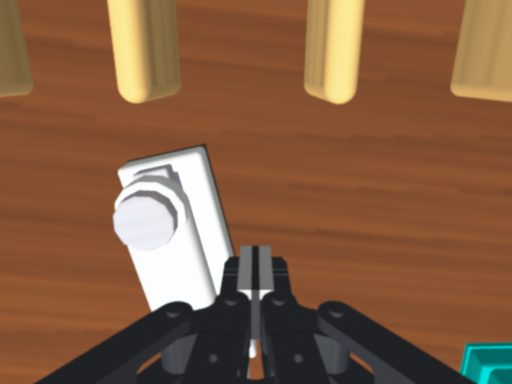

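The nose is at (165,165), still tilted, and there is an unexpected 7 N of upward force, so the tip may be bearing on an edge. I'll back off slightly and compare.

Request:
apply_moves(steps=[0.05,-0.5,0,0,0.1,-1,0,0,0.1,-1,0,0,0.1,-1,0,0])

```text
clock: 8.05
position: [0.5533, 0.0002, 0.0077]
ee_rot: [-0.0, 0.999, 0.053, -0.0]
contact_force: [-0.9, -0.2, 0.9]
width: 0.0
gripper_force: 0.0
```

```bash
python3 - <<'E'
from rig import *
from h import *
s=get_state();print(s["position"],s["contact_force"])
a=get_image("side")[160:270,200:310,::-1]; b=get_image("scene")[150:240,205:295,::-1]
r=lambda i:cv2.resize(i,(400,400),interpolation=cv2.INTER_CUBIC)
cv2.imwrite("pics/m2.png",np.hstack([r(a),r(b)]))
E
```

```text
[5.53251825e-01 2.01732653e-04 7.66846944e-03] [-0.91802267 -0.20176909  0.90356864]
```

View pics/m2.png

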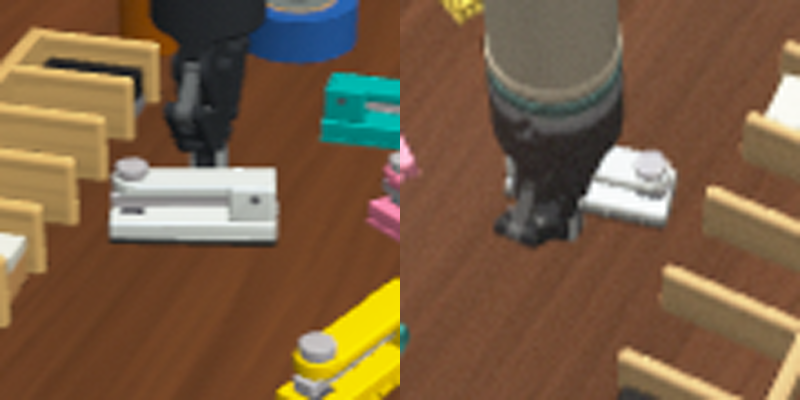

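The stapler is flat and nudged slightly. The rounded tip was riding the base's edge, so I'll go lower and continue the sideways push.

Request:
apply_moves(steps=[0,0,-0.4,0,-0.05,0.5,-0.4,0,-0.1,1,-0.4,0,-0.15,1.4,-0.4,0,-0.2,1.8,-0.4,0,-0.22,2.1,-0.4,0,-0.25,2.4,-0.4,0,-0.25,2.4,-0.4,0])

```text
clock: 8.82
position: [0.5511, 0.025, 0.0039]
ee_rot: [-0.0, 0.999, 0.053, 0.0]
contact_force: [-0.2, -0.7, 0.4]
width: 0.0
gripper_force: 0.0
```

Request:
apply_moves(steps=[-0.05,0.4,0,0,-0.1,0.8,0,0,-0.13,1.2,0,0,-0.13,1.2,0,0,-0.13,1.2,0,0])

```text
clock: 9.23
position: [0.5498, 0.0367, 0.0039]
ee_rot: [-0.0, 0.999, 0.053, 0.0]
contact_force: [-0.5, 0.2, -0.2]
width: -0.0
gripper_force: 0.0
```

```bash
python3 - <<'E'
from rig import *
from h import *
s=get_state();print(s["position"],s["contact_force"])
c=calibration("wrist"); im=get_image("wrist")
cv2.imwrite("pics/w3.png",im[:,:,::-1])
hsv=cv2.cvtColor(im,cv2.COLOR_RGB2HSV)
m=((hsv[...,1]<40)&(hsv[...,2]>150)).astype(np.uint8); m[300:]=0
n,l,st,_=cv2.connectedComponentsWithStats(m)
print(st[1:][st[1:,4]>200])
O=np.array([.674,.0576]);a=np.radians(6.03);M=np.array([[np.cos(a),np.sin(a)],[-np.sin(a),np.cos(a)]])
import pickle;pickle.dump(c,open("w3.pkl","wb"))
E
```

```text
[0.54981066 0.03666327 0.00387911] [-0.50181623  0.17740507 -0.18040214]
[[   94   149   127   151 12897]]
```

View pics/w3.png

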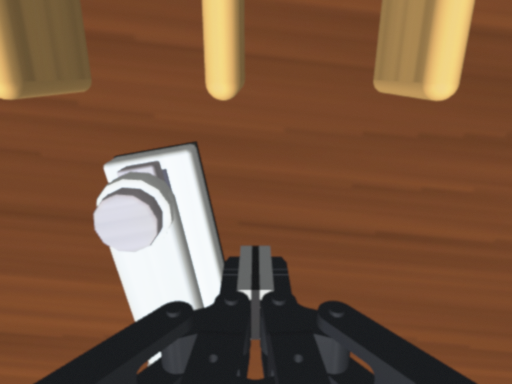

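The wrist view shows the stapler nose's front edge from (105,165) to (196,144), heading between divider 3 (0–90) and divider 4 (223,95). It is still tilted. Now its pose numerically.

```bash
cat >> h.py <<'E'
O=np.array([.674,.0576]);_a=np.radians(6.03);M=np.array([[np.cos(_a),np.sin(_a)],[-np.sin(_a),np.cos(_a)]])
def S(p): return M@(np.array(p)[:2]-O)*1000
E
python3 - <<'E'
from h import *
import pickle; c=pickle.load(open("w3.pkl","rb"))
np.set_printoptions(precision=1,suppress=True)
L=S(onz(c,106,165,.014));Rr=S(onz(c,195,145,.014));e=S(onz(c,222,262,.014))
print("nose L,R",L,Rr,np.linalg.norm(L-Rr),"yaw",np.degrees(np.arctan2(-(L-Rr)[0],(L-Rr)[1])),"edge yaw",np.degrees(np.arctan2(*(Rr-e)[::-1])))
for u,v in [(223,97),(88,88)]: print(S(onz(c,u,v,.048)))
print("div front base",S(onz(c,223,97,.024)),"tool",S([.5498,.0367]))
E
```

```text
nose L,R [-77.2  50.6] [-69.1  14.4] 37.06574487254649 yaw 12.70906046948784 edge yaw 9.75222639224178
[-48.5  -0.2]
[-46.1  37.3]
div front base [-50.1   2. ] tool [-125.7   -7.7]
```

The nose is centred (y_s≈32) but yawed about 11°. I'll nudge it 4 mm, then push near the tail to square it.

Request:
apply_moves(steps=[-0.04,0.4,0,0,-0.04,0.4,0,0,0.1,-1.0,0,0,0.1,-1.0,0,0,-1.2,-1.2,0,0,-2.4,-1.3,0,0,-2.4,-1.3,0,0,-2.4,-1.3,0,0])

```text
clock: 9.95
position: [0.5256, 0.0235, 0.0039]
ee_rot: [-0.0, 0.999, 0.053, 0.0]
contact_force: [0.7, 0.2, 0.8]
width: 0.0002
gripper_force: 0.0
```

Request:
apply_moves(steps=[-0.05,0.5,0,0,-0.1,0.9,0,0,-0.14,1.3,0,0,-0.18,1.7,0,0,-0.21,2.0,0,0,-0.23,2.2,0,0,-0.23,2.2,0,0,-0.23,2.2,0,0])

```text
clock: 10.62
position: [0.5236, 0.0456, 0.0038]
ee_rot: [-0.0, 0.999, 0.053, 0.0]
contact_force: [-0.4, 0.3, -0.2]
width: 0.0
gripper_force: 0.0
```

```bash
cat > meas.py <<'E'
from rig import *
from h import *
np.set_printoptions(precision=1,suppress=True)
def meas():
    s=get_state();c=calibration("wrist"); im=get_image("wrist")
    hsv=cv2.cvtColor(im,cv2.COLOR_RGB2HSV)
    m=((hsv[...,1]<60)&(hsv[...,2]>110)).astype(np.uint8); m[290:]=0
    n,l,st,_=cv2.connectedComponentsWithStats(m); k=1+np.argmax(st[1:,4]); print(st[k])
    ys,xs=np.nonzero(l==k)
    P=np.array([S(onz(c,u,v,.016)) for u,v in zip(xs,ys)])
    # front edge (top of base): per y_s bin, max x_s
    b=np.round(P[:,1]/2)*2; Y=np.unique(b); F=np.array([P[b==y,0].max() for y in Y])
    k=F>F.max()-14; print("front",np.c_[Y[k],F[k]].T)
    # right edge: per x_s bin, min y_s
    b=np.round(P[:,0]/6)*6; X=np.unique(b); G=np.array([P[b==x,1].min() for x in X])
    print("right",np.c_[X,G].T)
    print("tool",S(s["position"]),s["position"],s["contact_force"])
    return im
E
python3 -c "
from meas import *
cv2.imwrite('pics/w4.png',meas()[:,:,::-1])"
```

```text
[  101    79   123   211 21274]
front [[ 18.   20.   22.   24.   26.   28.   30.   32.   34.   36.   38.   40.
   42.   44.   46.   48.   50.   52.   54.   56.   58.   60. ]
 [-70.1 -69.4 -69.4 -69.4 -69.4 -69.8 -69.8 -69.8 -69.8 -69.8 -69.8 -70.1
  -70.1 -70.1 -70.1 -70.1 -70.1 -70.5 -70.8 -76.5 -78.7 -82.3]]
right [[-162.  -156.  -150.  -144.  -138.  -132.  -126.  -120.  -114.  -108.
  -102.   -96.   -90.   -84.   -78.   -72. ]
 [  18.1   17.5   16.4   16.2   16.1   16.3   16.5   16.8   16.7   16.9
    17.1   17.3   17.5   17.6   17.8   17.9]]
tool [-150.8    3.9] [0.5 0.  0. ] [-0.4  0.3 -0.2]
```

It is square (yaw about 1.5°) but about 4 mm towards the cup side. I'll trim it from the other side.

Request:
apply_moves(steps=[0.12,-1.2,0,0,0.12,-1.2,0,0,0.12,-1.2,4,0,0.12,-1.2,7,0,0.8,2,7,0,1.5,5,7,0,1.82,7.33,7,0,1.82,7.33,7,0])

```text
clock: 11.33
position: [0.543, 0.1216, 0.0743]
ee_rot: [-0.001, 0.999, 0.054, 0.001]
contact_force: [0.3, 0.7, -0.7]
width: -0.0002
gripper_force: 0.0
```

Request:
apply_moves(steps=[0,0,-3.5,0,0,0,-6,0,0,0,-7,0,0,0,-7,0,0.1,-1,-7,0,0.14,-1.4,-7,0,0.18,-1.75,-7,0,0.18,-1.75,-7,0])

```text
clock: 12.0
position: [0.5444, 0.0998, 0.0048]
ee_rot: [0.0, 0.999, 0.052, 0.001]
contact_force: [0.2, -0.2, -0.7]
width: -0.0002
gripper_force: 0.0
```

```bash
python3 -c "
from meas import *
cv2.imwrite('pics/w5.png',meas()[:,:,::-1])"
```

```text
[  285   146   105   144 13272]
front [[  4.    6.    8.   10.   12.   14.   16.   18.   20.   22.   24.   26.
   28.   30.   32.   34.   36.   38.   40.   42. ]
 [-70.  -69.2 -68.4 -68.4 -68.4 -68.4 -68.4 -68.  -68.  -68.  -68.  -68.
  -68.  -68.  -68.  -68.  -68.  -68.  -68.4 -70.4]]
right [[-132.  -126.  -120.  -114.  -108.  -102.   -96.   -90.   -84.   -78.
   -72.   -66. ]
 [  -0.6   -0.5   -0.5   -0.5   -0.5   -1.8   -2.1   -1.     0.6    4.3
     4.3    7.5]]
tool [-124.4   55.6] [0.5 0.1 0. ] [ 0.2 -0.2 -0.7]
```

The tool's half-width is about 13 mm, so it overshot to y≈24 mm. I'll push back about 6 mm from the near side.

Request:
apply_moves(steps=[-0.16,1.5,0,0,-0.16,1.5,0,0,-0.16,1.5,4,0,-0.16,1.5,7,0,0.1,-2,7,0,0.4,-5,7,0,0.63,-7.54,7,0,0.63,-7.54,7,0])

```text
clock: 12.72
position: [0.5509, 0.0213, 0.0746]
ee_rot: [0.002, 0.999, 0.052, 0.001]
contact_force: [-0.6, -0.6, -0.1]
width: 0.0001
gripper_force: 0.0
```

Request:
apply_moves(steps=[0,0,-3.5,0,0,0,-6,0,0,0,-7,0,0,0,-7,0,-0.1,1,-7,0,-0.15,1.5,-7,0,-0.2,1.95,-7,0,-0.2,1.95,-7,0])

```text
clock: 13.38
position: [0.5485, 0.0464, 0.0051]
ee_rot: [-0.0, 0.999, 0.054, 0.001]
contact_force: [-0.2, -0.9, -0.2]
width: 0.0001
gripper_force: 0.0
```

```bash
python3 -c "
from meas import *
cv2.imwrite('pics/w6.png',meas()[:,:,::-1])"
```

```text
[  122   142   104   148 13579]
front [[ 14.   16.   18.   20.   22.   24.   26.   28.   30.   32.   34.   36.
   38.   40.   42.   44.   46.   48.   50. ]
 [-68.  -68.  -68.  -68.  -68.  -68.  -68.  -68.  -68.  -68.  -68.  -68.
  -68.  -68.1 -68.1 -68.1 -68.1 -68.5 -69.7]]
right [[-138.  -132.  -126.  -120.  -114.  -108.  -102.   -96.   -90.   -84.
   -78.   -72.   -66. ]
 [  16.5   15.9   14.8   13.8   13.7   13.9   13.7   13.6   13.8   13.6
    13.6   13.7   14.1]]
tool [-125.9    2.1] [0.5 0.  0. ] [-0.2 -0.9 -0.2]
```

The stapler is now at y_s≈31.8 mm, yaw about 0, and aligned with the gap. I'll go behind the tail.

Request:
apply_moves(steps=[0.13,-1.2,0,0,0.13,-1.2,0,0,0.13,-1.2,4,0,0.13,-1.2,7,0,-3.2,-0.5,7,0,-6,1,7,0,-8.47,2.06,7,0,-8.47,2.06,7,0])

```text
clock: 14.1
position: [0.4562, 0.0666, 0.0735]
ee_rot: [-0.001, 0.999, 0.053, -0.004]
contact_force: [-0.8, 0.1, 0.4]
width: -0.0001
gripper_force: 0.0
```

Request:
apply_moves(steps=[0,0,-3.5,0,0,0,-6,0,0,0,-7,0,0,0,-7,0])

```text
clock: 14.43
position: [0.4615, 0.0651, 0.0018]
ee_rot: [-0.0, 0.999, 0.053, -0.002]
contact_force: [0.3, 0.2, 0.4]
width: 0.0001
gripper_force: 0.0
```

```bash
python3 -c "
from meas import *
cv2.imwrite('pics/w7.png',meas()[:,:,::-1])"
```

```text
[  190     0   108   228 22538]
front [[  14.   16.   18.   20.   22.   24.   26.   28.   30.   32.   34.   36.
    38.   40.   42.   44.   46.   48.   50.]
 [-104. -104. -104. -104. -104. -104. -104. -104. -104. -104. -104. -104.
  -104. -104. -104. -104. -104. -104. -104.]]
right [[-186.  -180.  -174.  -168.  -162.  -156.  -150.  -144.  -138.  -132.
  -126.  -120.  -114.  -108.  -102. ]
 [  14.8   14.8   14.3   14.2   14.2   14.2   14.3   14.2   14.1   14.2
    14.2   14.1   14.2   14.1   14.3]]
tool [-210.5   29.8] [0.5 0.1 0. ] [0.3 0.2 0.4]
```

Request:
apply_moves(steps=[1,0.25,0.2,0,2,0.36,0.2,0,2.8,0.44,0.2,0,3.6,0.53,0.2,0,4.4,0.61,0.2,0,5.2,0.7,0.2,0,6,0.78,0.2,0,6.8,0.87,0.2,0])

```text
clock: 15.15
position: [0.5317, 0.0745, 0.0058]
ee_rot: [0.0, 0.999, 0.053, -0.0]
contact_force: [-2.8, 0.1, 2.0]
width: -0.0001
gripper_force: 1.5
```

```bash
python3 -c "
from meas import *
cv2.imwrite('pics/w8.png',meas()[:,:,::-1])"
```

```text
[  195     0   105   282 26107]
front [[ 14.   16.   18.   20.   22.   24.   26.   28.   30.   32.   34.   36.
   38.   40.   42.   44.   46.   48.   50.   52. ]
 [-38.1 -32.5 -32.5 -32.5 -32.5 -32.5 -32.5 -32.5 -32.5 -32.5 -32.5 -32.5
  -32.5 -32.6 -32.6 -32.6 -32.6 -32.6 -32.6 -32.6]]
right [[-144.  -138.  -132.  -126.  -120.  -114.  -108.  -102.   -96.   -90.
   -84.   -78.   -72.   -66.   -60.   -54.   -48.   -42.   -36.   -30. ]
 [  15.    14.6   14.8   14.6   14.5   14.6   14.4   14.6   14.5   14.6
    14.6   14.7   14.7   14.8   14.8   14.9   14.8   14.9   15.    15.2]]
tool [-139.8   31.7] [0.5 0.1 0. ] [-2.8  0.1  2. ]
```

Request:
apply_moves(steps=[0.8,0.08,0,0,1.6,0.17,0,0,2.4,0.25,0,0,3.2,0.34,0,0,4,0.42,0,0,4.6,0.48,0,0,5.2,0.55,0,0,5.2,0.55,0,0])

```text
clock: 15.87
position: [0.5852, 0.0799, 0.0059]
ee_rot: [0.0, 0.999, 0.053, 0.001]
contact_force: [0.5, -0.0, -0.4]
width: -0.0004
gripper_force: 0.0
```

Request:
apply_moves(steps=[0.2,0.02,0,0,0.4,0.04,0,0,0.6,0.06,0,0,0.8,0.08,0,0,0.8,0.08,0,0])

```text
clock: 16.28
position: [0.5918, 0.0807, 0.0059]
ee_rot: [0.0, 0.999, 0.053, 0.001]
contact_force: [-1.2, 0.3, -0.1]
width: 0.0001
gripper_force: 0.6
```

Request:
apply_moves(steps=[0.15,0.02,0,0,0.3,0.03,0,0,0.45,0.05,0,0,0.45,0.05,0,0])

```text
clock: 16.62
position: [0.5936, 0.081, 0.0057]
ee_rot: [0.0, 0.999, 0.053, -0.002]
contact_force: [-6.7, -1.3, 4.9]
width: -0.0006
gripper_force: 3.0
```

Request:
apply_moves(steps=[0.15,0.02,0,0,0.3,0.03,0,0,0.3,0.03,0,0])

```text
clock: 16.87
position: [0.5935, 0.081, 0.0056]
ee_rot: [0.0, 0.999, 0.053, -0.005]
contact_force: [-10.3, -1.2, 9.2]
width: -0.0005
gripper_force: 5.6
```

It has met the back board: the force rises and the tool stops. I'll withdraw and check.

Request:
apply_moves(steps=[-1.5,-0.16,0,0,-3.5,-0.37,0,0,-5.5,-0.58,0,0,-5.5,-0.58,3,0,-5.5,-0.58,7,0,-9,-0.9,10,0,-12,-1.2,10,0,-12,-1.2,10,0])

```text
clock: 17.53
position: [0.4736, 0.0694, 0.1074]
ee_rot: [0.0, 0.999, 0.053, -0.001]
contact_force: [-1.8, -0.5, -0.5]
width: 0.0001
gripper_force: 0.0
```

```bash
python3 - <<'E'
from meas import *
im=meas(); b=get_image("scene")[135:275,215:345,::-1]; a=im[:,60:460,::-1]
cv2.imwrite("pics/fin.png",np.hstack([cv2.resize(a,(400,384)),cv2.resize(b,(357,384),interpolation=cv2.INTER_CUBIC)]))
E
```

```text
[313 243  59  47 864]
front [[ -58.   -56.   -54.   -52.   -50.   -48.   -46.   -44.   -42.   -40.
   -38.   -36. ]
 [-244.8 -243.1 -241.3 -239.6 -238.8 -237.9 -238.8 -241.4 -244.  -246.6
  -249.2 -251. ]]
right [[-282.  -276.  -270.  -264.  -258.  -252.  -246.  -240. ]
 [ -33.   -36.5  -41.5  -45.1  -45.2  -50.   -58.1  -54.6]]
tool [-198.1   32.8] [0.5 0.1 0.1] [-1.8 -0.5 -0.5]
```

View pics/fin.png

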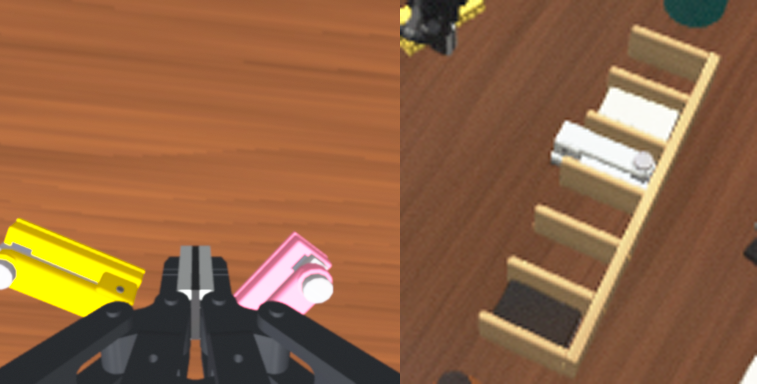

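The final view shows the stapler flat in the third gap, with its button against the back board at (643,162) and its tail protruding at (560,150). The hand is clear and the staple box and eraser are in place.

```bash
python3 -c "
from rig import *
print(sign_off())"
```

```text
the job is handed in; nothing more can be done
None
```

I touched dividers 1, 2 and 3 in turn from the cup's end, pushed the silver stapler nose-first into the third gap until it met the back board, withdrew the hand, and handed the job in; no verdict came back.

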